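Find the high spot of a laboratory flywheel with a dial gauge

TASK

Check the flywheel for run-out: take the dial-gauge stand by its square column, set it upright on the bench with the gauge's plunger aimed at the wheel's spindle and pressing on the rim, about half-way in, and let go of it. Then turn the wheel right round once by its crank handle while you watch the needle, and leave the wheel standing with its very highest spot under the plunger, the gauge still pressing on the rim and nothing held. Do not touch the gauge itself, never run the plunger to the end of its travel, do not tip the stand over, and leave everything else on the bench where it is.

Things in the scene. Friction and masses are not known exactly. Their poses are not given: they have to be found in the camera images.
- wheel_axis (a point): the spindle axis of the flywheel, 72 mm above the bench, half-way up the rim. The wheel is a level grey aluminium disc, 60 to 84 mm above the bench, free to turn either way without end. Rim radius about 86 mm, but not true: it has more than one rise of 1 to 3 mm, each 50 to 80 degrees long, one of them the highest; where they lie relative to the crank varies
- flywheel_stand: the fixed grey foot (136 mm across) and pillar with all they carry (wheel, crank, handle); origin on the bench under the spindle axis. It does not turn with the wheel and cannot be moved. Bearing friction of about 0.05 N m keeps the wheel where it is left
- crank_handle (a point): the middle of the crank handle, 131 mm above the bench, 50 mm from the spindle axis: an upright black sleeve, 23 mm across, reaching 31 mm below and 27 mm above this point, that spins freely on its pin; the crank is bolted to the wheel and carries it round. The hub in the middle of the wheel reaches 111 mm above the bench. Orientation has no meaning
- stand: the loose dial-gauge stand, about 0.9 kg, upright on the bench; origin on the bench under its square column, x axis level along the plunger (it points to +x), z up. Dark steel foot 120 x 90 x 16 mm (x from -75 to +45 mm, y within 45 mm). Balanced about the column; friction on the bench holds it against the gauge's spring
- column_grip (a point): a point on the axis of the stand's square aluminium column, 135 mm above its foot, for gripping from above; the column is 25 x 25 mm, its sides parallel to the stand's x and y, its top 169 mm above the bench, with nothing else on the stand higher than 84 mm. Axes as for stand
- gauge: the dial gauge fixed on the stand (same origin and axes as stand): a round steel case 84 mm across, face up, centred 70 mm ahead (+x) of the column axis, 60 to 84 mm above the bench, with a white face and black needle; a stem and sprung plunger stick out ahead of it, 72 mm above the bench
- plunger_ball (a point): the centre of the plunger's tip ball (radius 4 mm), 72 mm above the bench; with the plunger free it is 150 mm ahead (+x) of the column axis. The plunger goes in by up to 12 mm; its spring pushes with 0.6 N at first and 1.8 N fully in; the ball is polished and slips easily along the rim. Where the rim's radius is r, the ball's centre is r + 4 mm from the wheel axis
- needle (a joint): reading of the gauge in rad: 0 with the plunger free (needle points to the column), growing clockwise seen from above as the plunger is pressed in, 0.524 rad (one of the 12 divisions of the dial) per millimetre, 3.14 half-way in, 6.28 at the end of its travel
- multimeter: a hand-held digital multimeter, 185 x 92 x 40 mm, cream with black rubber ends, lying face up to the right of the flywheel; a bystander, origin under its centre
- cell_block: a dark blue acrylic cell holder, 80 x 240 x 42 mm, with two small glass cups and metal strips standing up to 85 mm, beyond the flywheel; a bystander, origin under its centre
- amber_bottle: a brown reagent bottle, 90 mm across and 200 mm tall, to the robot's left; a bystander, origin under its centre
- clear_bottle: a small glass bottle with a cork, 60 mm across and 130 mm tall, far left; a bystander, origin under its centre
- beaker: an empty glass beaker, 68 mm across and 85 mm tall, near the far edge; a bystander, origin under its centre
- screwdriver: a screwdriver lying on the bench to the far right of the flywheel, about 200 mm long; a bystander, origin under its centre
- tweezers: green plastic tweezers, 125 mm long, lying flat on the near side; a bystander, origin under its centre

How it is judged:
By the outcome, as a careful person would: the job done as asked, in the order asked, and still so for the second after the job is handed in, with the robot touching nothing.
It also fails if it takes over 72 s, if anything falls off the work surface, if the arm or the gripper's body presses on something with over 40 N, if the wrist force passes 120 N, or if a joint passes its speed limit or range.

ROBOT

A 6-joint arm with a two-finger parallel gripper is mounted at the origin on the work surface. World frame = base frame: x ahead of the robot, y to its left, z up, the work surface at z = 0. Lengths are in mm, angles in rad, forces in N, time in s.
With the tool pointing down it reaches from about 350 to 975 mm from the base axis. Payload 7.1 kg.
Tool frame: the origin (TCP) lies midway between the tips of the shut fingers; the grasp point (between the pads) lies 19 mm behind it; z points along the fingers, y is the line along which they close (so a half turn about z gives the same grasp; the last joint's range is limited). The gripper opens to 88 mm and grips with 3 to 60 N. Pads are 20 mm wide; open, the fingers measure 115 mm over their backs; the gripper's body (75 mm by 178 mm) begins 61 mm behind the grasp point.
Start: joints at [1.204, 0.423, 1.63, -0, 1.089, -0.019], TCP at [212.987, 587.572, 199.275] pointing down, gripper open.
Joint ranges: [-3, 3], [-0.9, 2.11], [0.09, 2.58], [-1.31, 4.45], [0.11, 2.69], [-2.54, 2.54]. Speed limits (rad/s): [2.39, 2.39, 3.01, 3.14, 3.14, 3.14].

INTERFACE

Orientations are given as a rotation vector (axis times angle).
In Python, from workcell import ctrl gives the robot as it stands.
- The arm moves only by the shell command python3 -m inch 'ROWS' [OPENING]. ROWS is JSON, a list of rows, each an object with "xyz": the shift along the tool's x, y, z in mm, a list of three; "rot": the turn, a rotation vector about the tool's x, y, z in rad, a list of three. In form: [{"xyz": [dx, dy, dz], "rot": [ax, ay, az]}, ...]. A call has 1 to 12 rows; each row is the pose to reach, as a shift and turn from the pose commanded when the call began, along the tool's axes at that moment; what a row does not reach only later rows make up. A row lasts 1/12 s, in which the tool goes at most 41.7 mm and 7.16 degrees, less where a joint would pass 70% of its speed; a pose out of reach is approached as far as the arm can. A call with a gripper value outside its range is refused whole. OPENING is the closure in counts, from 0 (fully open) to 255 (shut), set as the call begins (- or left out, the last holds). The fingers move at their own pace and stop on an object; the grip force is fixed at half the most. Time passes only in rows, so rows that repeat a pose let the fingers close. It gives the time, the measured TCP pose, the force, the opening and the grip force at its end, in the units of the state.
- ctrl.get_obs(): the state, without advancing time (a new reading comes with each control period).
- ctrl.get_image(name): name is "side" or "top"; returns the picture (400x640x3 uint8, red, green, blue); there is no depth.
- ctrl.camera_model(name): a dict with "fx", "fy", "cx", "cy" (pixels), "position" and "attitude" of the camera in the world. Camera axes: x right, y up, looking along -z (the intrinsics and any distortion apply to the point x, -y, -z); pixel columns grow to the right and rows downward; lengths in mm; the calibration is good to about 2 mm. A picture is of the moment at which its call begins. camera_model takes no time and is no camera call.
- ctrl.close_job(): hands the job in; it is judged then, once.
The state is a dict: "t": time; "qpos": joint angles; "qvel": joint speeds; "joint_torque": joint torques, N m; "ee_pos": TCP position; "orientation": TCP orientation; "ft_force": force on the tool from outside, world axes, zero at the start; "moment": the same for the moment, N m; "width": finger opening in mm; "grasp_force": force on a finger pad.
Only numpy, scipy, OpenCV 4.12 (cv2) and the standard library are available. Lean on these libraries where they do the work, as an engineer would, in place of code of your own. Each camera call takes 0.05 s, during which the arm holds its last target. There are 200 camera calls.

## Working session

There is one attempt and no reset: what is moved stays moved. The work goes in short steps, Python scripts to look and compute and a shell command to move; the robot and the scene stay as the last step left them, time stands still between calls to the robot, and variables do not carry over. Pictures are saved under pics/ and viewed, at most 10 in all, crops included, and the job is handed in when it is done.

```bash
ls; mkdir -p pics; python3 - <<'E'
from workcell import ctrl
import cv2
for n in("top","side"):
    cv2.imwrite(f"pics/{n}0.png",ctrl.get_image(n)[:,:,::-1]); print(n,ctrl.camera_model(n))
o=ctrl.get_obs();print(o)
E
```

```text
pics
top {'fx': 361.3849389443403, 'fy': 361.3849389443403, 'cx': 319.87247024227725, 'cy': 198.58333109475964, 'position': array([ 448.4074937 ,   59.83100786, 1118.36652851]), 'attitude': array([ 0.13841155, -0.09806532, -1.57766536])}
side {'fx': 400.6420643424966, 'fy': 400.6420643424966, 'cx': 314.55798593717043, 'cy': 195.64880726744917, 'position': array([ 488.87130829, -668.5642714 ,  907.35181803]), 'attitude': array([ 0.74926018, -0.04679495, -0.08934217])}
{'t': 0.1, 'qpos': array([ 1.20398105e+00,  4.23773089e-01,  1.63061639e+00, -1.44245391e-05,
        1.08861414e+00, -1.90166435e-02]), 'qvel': array([ 0.00029616, -0.00345744, -0.00218552,  0.00040495,  0.00033076,
       -0.00086891]), 'joint_torque': array([-3.47330924e-04, -5.45612419e+01, -2.74323982e+01,  6.44637085e-02,
        1.87726622e-02, -5.01251384e-05]), 'ee_pos': array([212.81173633, 587.0718188 , 198.5729419 ]), 'orientation': array([-5.43516309e-01, -3.09395682e+00,  2.17890307e-03]), 'ft_force': array([ 0.20622253, -0.13004791,  0.3254604 ]), 'moment': array([-0.00829791, -0.00274219, -0.01818796]), 'grasp_force': 0.0, 'width': 88.03519096426646}
```

View pics/top0.png

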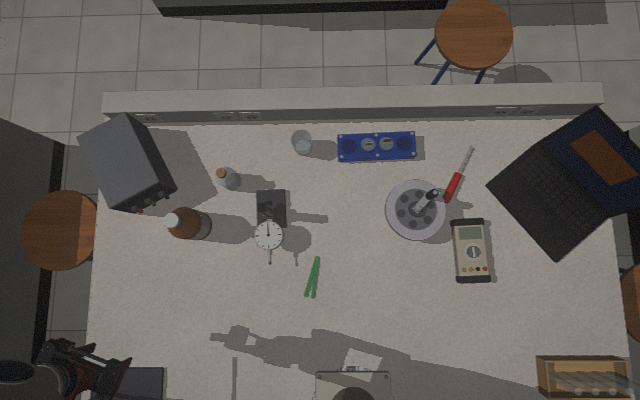

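View pics/side0.png

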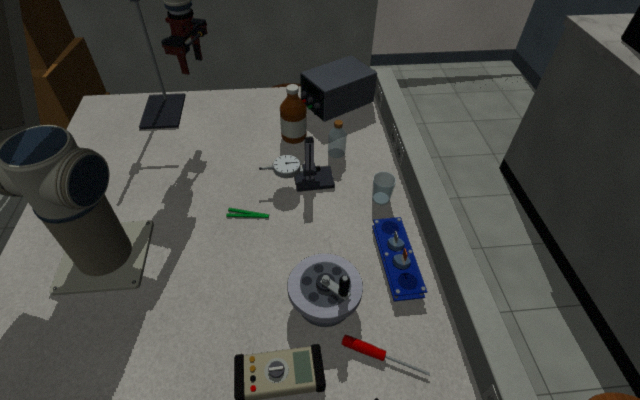

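```bash
cat > h.py <<'E'
from workcell import ctrl
import cv2, numpy as np
from scipy.spatial.transform import Rotation as R
def ray(n,u,v,z):
    m=ctrl.camera_model(n);d=np.array([(u-m['cx'])/m['fx'],-(v-m['cy'])/m['fy'],-1])
    d=R.from_rotvec(m['attitude']).apply(d);p=np.array(m['position']);return (p+d*(z-p[2])/d[2])[:2]
def proj(n,P):
    m=ctrl.camera_model(n);c=R.from_rotvec(m['attitude']).inv().apply(np.array(P,float)-m['position'])
    return m['cx']+m['fx']*c[0]/-c[2], m['cy']-m['fy']*c[1]/-c[2]
def tool():
    o=ctrl.get_obs();M=R.from_rotvec(o['orientation']).as_matrix();return o,M
def crop(n,u,v,r,s,fn):
    im=ctrl.get_image(n)[:,:,::-1];c=im[v-r:v+r,u-r:u+r];c=cv2.resize(c,None,fx=s,fy=s,interpolation=cv2.INTER_CUBIC);cv2.imwrite('pics/'+fn,c);return c
E
python3 - <<'E'
from h import *
a=crop('top',270,220,45,6,'a.png');b=crop('top',415,209,45,6,'b.png')
c=crop('side',310,170,45,6,'c.png');d=crop('side',325,288,45,6,'d.png')
w=cv2.resize(np.vstack([np.hstack([a,b]),np.hstack([c,d])]),(600,600));cv2.imwrite('pics/all.png',cv2.convertScaleAbs(w,alpha=1.4))
E
```

```text
(no output)
```

View pics/all.png

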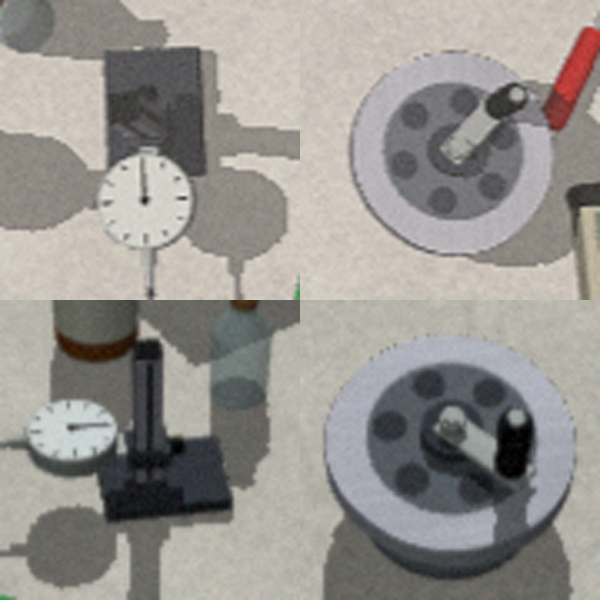

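```bash
python3 - <<'E'
from h import *
def tri(p,q):
    A=[];B=[]
    for n,(u,v) in(('top',p),('side',q)):
        o=np.array(ctrl.camera_model(n)['position']);x=np.append(ray(n,u,v,0),0);d=(x-o)/np.linalg.norm(x-o)
        P=np.eye(3)-np.outer(d,d);A.append(P);B.append(P@o)
    return np.linalg.solve(sum(A),sum(B))
print('gauge',ray('top',268.2,234.7,84),ray('side',265+72/3.333,125+130/3.333,84))
f=[ray('top',225+a/3.333,175+b/3.333,16) for a,b in((107,50),(201,47),(205,174),(110,174))];print('foot',f)
print('coltop',ray('side',309.4,139.1,169))
print('handle',ray('top',434.8,192.8,158),ray('side',344.5,278,158),tri((434.8,192.8),(344.5,278)))
for n,c in(('top',(415,209)),('side',(325,283))):
    im=ctrl.get_image(n).astype(int); hsv=cv2.cvtColor(im.astype(np.uint8),cv2.COLOR_RGB2HSV)
    m=((im[:,:,2]-im[:,:,0]>3)&(im.min(2)>95)).astype(np.uint8)
    k,l,s,_=cv2.connectedComponentsWithStats(m)
    cand=[i for i in range(1,k) if s[i,4]>300 and abs(s[i,0]+s[i,2]/2-c[0])<15 and abs(s[i,1]+s[i,3]/2-c[1])<15]
    for i in cand:
        cs,_=cv2.findContours((l==i).astype(np.uint8),0,1);p=max(cs,key=len)[:,0]
        h=cv2.convexHull(p)[:,0]
        w=np.array([ray(n,u,v,84) for u,v in h]);A=np.c_[2*w,np.ones(len(w))];x=np.linalg.lstsq(A,(w**2).sum(1),rcond=None)[0]
        print(n,s[i],'wheel',x[:2],np.sqrt(x[2]+x[0]**2+x[1]**2))
print('tweez',ray('top',305,297,5),ray('top',318,257,5))
E
```

```text
gauge [502.50479928 234.63621454] [501.02667759 232.50622654]
foot [array([644.99822623, 282.63684921]), array([646.70490892, 194.64339016]), array([528.35532925, 190.23957806]), array([529.24071799, 277.79553722])]
coltop [570.97532934 240.33432013]
handle [ 605.94279515 -223.44384242] [ 605.49108067 -220.34663544] [ 605.1600202  -222.40846975  161.48351893]
side [ 288  254   75   64 1737] wheel [ 569.14570112 -186.2873055 ] 85.47754325651682
tweez [319.53463936 134.79214556] [437.56035897  94.93437083]
```

```bash
cat >> h.py <<'E'
def go(x,y,z,yaw=None):
    o,M=tool();d=M.T@(np.array([x,y,z])-o['ee_pos']);r=np.zeros(3)
    if yaw is not None:
        a=np.radians(yaw);T=np.c_[[np.sin(a),-np.cos(a),0],[np.cos(a),np.sin(a),0],[0,0,-1]]
        T=T if np.linalg.det(T)>0 else T*[-1,1,1]
        r=R.from_matrix(M.T@T).as_rotvec()
    print('xyz',d.round(1),'rot',r.round(3),'| pos',o['ee_pos'].round(1),'toolx',M[:,0].round(3),'tooly',M[:,1].round(3),'q',o['qpos'].round(2),'w',round(o['width'],1))
E
python3 - <<'E'
from h import *
print('bottle',ray('top',175,218,200),'wheel top',ray('top',415.5,209.6,84))
go(571.5,237.5,300,2.5)
E
```

```text
bottle [541.64172519 456.81451167] wheel top [ 570.04981913 -187.77180741]
xyz [-456.3 -206.9 -100.8] rot [-0.     0.     1.179] | pos [213.  587.5 199.2] toolx [-0.94   0.341 -0.   ] tooly [ 0.341  0.94  -0.   ] q [ 1.2   0.42  1.63 -0.    1.09 -0.02] w 87.9
```

```bash
python3 -m inch '[{"xyz":[0,0,-40],"rot":[0,0,0.1]},{"xyz":[-20,-10,-80],"rot":[0,0,0.2]},{"xyz":[-50,-25,-101],"rot":[0,0,0.3]},{"xyz":[-85,-40,-101],"rot":[0,0,0.4]},{"xyz":[-120,-55,-101],"rot":[0,0,0.5]},{"xyz":[-155,-70,-101],"rot":[0,0,0.6]},{"xyz":[-190,-86,-101],"rot":[0,0,0.7]},{"xyz":[-225,-102,-101],"rot":[0,0,0.8]},{"xyz":[-260,-118,-101],"rot":[0,0,0.9]},{"xyz":[-295,-134,-101],"rot":[0,0,1.0]},{"xyz":[-330,-150,-101],"rot":[0,0,1.1]},{"xyz":[-365,-166,-101],"rot":[0,0,1.18]}]' 0
python3 -c "
from h import *
go(571.5,237.5,220,2.5)"
```

```text
t: 1.4
ee_pos: [500.7, 305.6, 300.5]
orientation: [2.179, 2.263, 0.001]
ft_force: [-0.7, 1.0, 0.4]
width: 87.7
grasp_force: 0.0
xyz [-70.7  68.2  80.5] rot [ 0.    -0.    -0.006] | pos [500.7 305.6 300.5] toolx [-0.038  0.999  0.   ] tooly [0.999 0.038 0.   ] q [0.53 0.27 1.62 0.   1.26 0.49] w 87.7
```

```bash
python3 -m inch '[{"xyz":[-25,24,10]},{"xyz":[-50,48,40]},{"xyz":[-70.5,68,70]},{"xyz":[-70.5,68,80]},{"xyz":[-70.5,68,80]},{"xyz":[-70.5,68,80]}]' 0
python3 - <<'E'
from h import *
go(571.5,237.5,116,2.5)
u,v=map(int,proj('side',(571,237,169)));crop('side',u,v,50,6,'e.png');print(u,v)
E
```

```text
xyz [-70.7  68.2 184.5] rot [ 0.    -0.    -0.006] | pos [500.7 305.6 300.5] toolx [-0.038  0.999  0.   ] tooly [0.999 0.038 0.   ] q [0.53 0.27 1.62 0.   1.26 0.49] w 87.7
309 139$[0]: bad value
```

View pics/e.png

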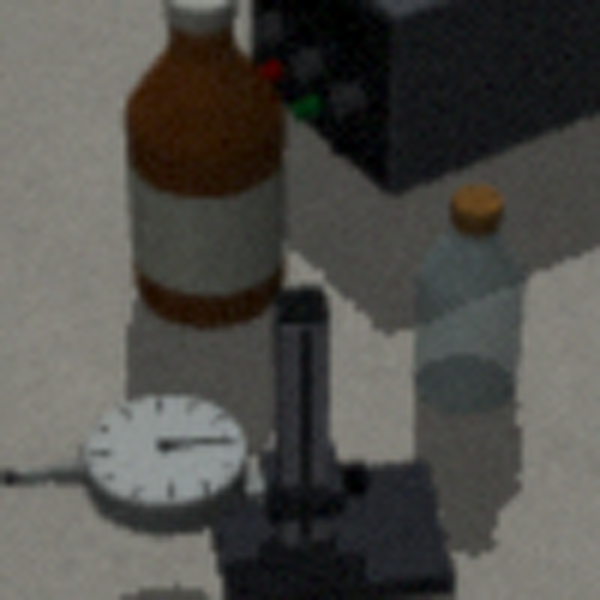

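```bash
python3 -m inch '[{"xyz":[-25,24,10],"rot":[0,0,0]},{"xyz":[-50,48,40],"rot":[0,0,0]},{"xyz":[-70,68,70],"rot":[0,0,0]},{"xyz":[-70,68,100],"rot":[0,0,0]},{"xyz":[-70,68,120],"rot":[0,0,0]},{"xyz":[-70,68,120],"rot":[0,0,0]}]' 0
python3 - <<'E'
from h import *
go(571.5,237.5,116,2.5)
u,v=map(int,proj('side',(571,237,169)));a=crop('side',u,v,50,6,'f.png')
u,v=map(int,proj('top',(571,237,169)));b=crop('top',u,v,50,6,'g.png');print(u,v)
cv2.imwrite('pics/fg.png',cv2.resize(np.hstack([a,b]),(800,400)))
E
```

```text
t: 1.95
ee_pos: [567.7, 238.3, 175.3]
orientation: [-2.172, -2.265, 0.012]
ft_force: [-1.5, 0.1, 0.1]
width: 88.3
grasp_force: 0.0
xyz [-0.8  4.2 59.3] rot [-0.008  0.003 -0.002] | pos [567.7 238.3 175.3] toolx [-0.042  0.999 -0.003] tooly [ 0.999  0.042 -0.008] q [0.38 0.44 1.66 0.   1.05 0.34] w 88.3
262 207
```

View pics/fg.png

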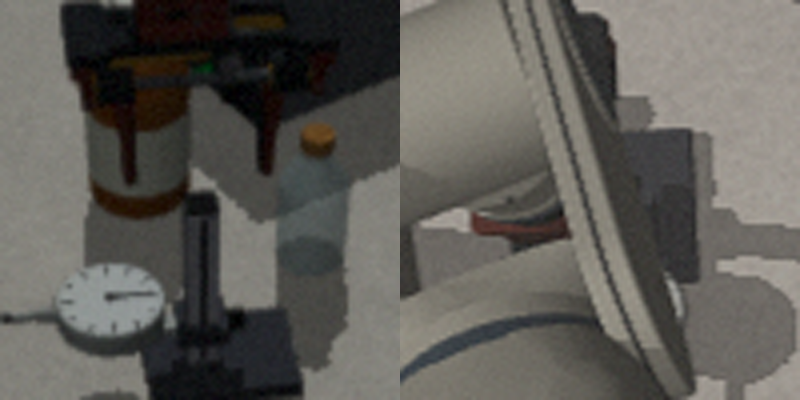

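```bash
python3 -m inch '[{"xyz":[0,1,25],"rot":[0,0,0]},{"xyz":[0,1,50],"rot":[0,0,0]},{"xyz":[0,1,64],"rot":[0,0,0]},{"xyz":[0,1,64],"rot":[0,0,0]},{"xyz":[0,1,64],"rot":[0,0,0]},{"xyz":[0,1,64],"rot":[0,0,0]}]' 0
python3 -m inch '[{"xyz":[0,0,0],"rot":[0,0,0]},{"xyz":[0,0,0],"rot":[0,0,0]},{"xyz":[0,0,0],"rot":[0,0,0]},{"xyz":[0,0,0],"rot":[0,0,0]},{"xyz":[0,0,0],"rot":[0,0,0]},{"xyz":[0,0,0],"rot":[0,0,0]},{"xyz":[0,0,0],"rot":[0,0,0]},{"xyz":[0,0,0],"rot":[0,0,0]},{"xyz":[0,0,0],"rot":[0,0,0]},{"xyz":[0,0,0],"rot":[0,0,0]}]' 255
python3 - <<'E'
from h import *
go(571.5,237.5,116,2.5); print(ctrl.get_obs()['moment'])
E
```

```text
t: 2.55
ee_pos: [572.9, 241.1, 118.7]
orientation: [2.171, 2.268, 0.005]
ft_force: [0.9, -0.3, -0.1]
width: 87.7
grasp_force: 0.0
t: 3.38
ee_pos: [571.3, 240.1, 116.2]
orientation: [-2.173, -2.268, 0.001]
ft_force: [-3.1, -1.2, 0.0]
width: 24.9
grasp_force: 29.2
xyz [-2.6  0.1  0.2] rot [-0.001  0.    -0.001] | pos [571.3 240.1 116.2] toolx [-0.043  0.999 -0.   ] tooly [ 0.999  0.043 -0.001] q [0.38 0.52 1.7  0.   0.93 0.34] w 24.9
[-0.00815896  0.68793215  0.36658547]
```

```bash
python3 -m inch '[{"xyz":[0,0,-15],"rot":[0,0,0]},{"xyz":[0,0,-30],"rot":[0,0,0]},{"xyz":[0,0,-30],"rot":[0,0,0]},{"xyz":[0,0,-30],"rot":[0,0,0]}]'
python3 - <<'E'
from h import *
go(569.5,85,146,90)
E
```

```text
t: 3.72
ee_pos: [571.3, 240.0, 145.7]
orientation: [-2.173, -2.269, 0.0]
ft_force: [0.7, -0.4, -9.3]
width: 24.6
grasp_force: 30.0
xyz [-154.8   -8.4   -0.3] rot [-0.    -0.    -1.528] | pos [571.3 240.  145.7] toolx [-0.043  0.999 -0.   ] tooly [ 0.999  0.043 -0.   ] q [0.38 0.48 1.68 0.   0.98 0.34] w 24.6
```

```bash
python3 -m inch '[{"xyz":[-8,0,0],"rot":[0,0,-0.08]},{"xyz":[-16,-1,0],"rot":[0,0,-0.16]},{"xyz":[-24,-1,0],"rot":[0,0,-0.24]},{"xyz":[-32,-2,0],"rot":[0,0,-0.32]},{"xyz":[-40,-2,0],"rot":[0,0,-0.4]},{"xyz":[-48,-3,0],"rot":[0,0,-0.48]},{"xyz":[-56,-3,0],"rot":[0,0,-0.56]},{"xyz":[-64,-4,0],"rot":[0,0,-0.64]},{"xyz":[-72,-4,0],"rot":[0,0,-0.72]},{"xyz":[-80,-5,0],"rot":[0,0,-0.8]},{"xyz":[-80,-5,0],"rot":[0,0,-0.8]},{"xyz":[-80,-5,0],"rot":[0,0,-0.8]}]'
python3 - <<'E'
from h import *
go(569.5,85,146,90)
E
```

```text
t: 4.72
ee_pos: [568.9, 159.6, 144.8]
orientation: [-1.122, -2.932, 0.002]
ft_force: [0.8, 0.7, -8.1]
width: 25.1
grasp_force: 30.0
xyz [-50.2 -55.2  -1.1] rot [-0.001 -0.002 -0.731] | pos [568.9 159.6 144.8] toolx [-0.744  0.668  0.002] tooly [ 0.668  0.744 -0.002] q [ 0.25  0.44  1.75  0.    0.96 -0.59] w 25.1
```

```bash
python3 -m inch '[{"xyz":[-6,-6,0],"rot":[0,0,-0.08]},{"xyz":[-12,-12,0],"rot":[0,0,-0.16]},{"xyz":[-18,-18,0],"rot":[0,0,-0.24]},{"xyz":[-24,-24,0],"rot":[0,0,-0.32]},{"xyz":[-30,-30,0],"rot":[0,0,-0.4]},{"xyz":[-35,-36,0],"rot":[0,0,-0.48]},{"xyz":[-40,-42,0],"rot":[0,0,-0.56]},{"xyz":[-45,-48,0],"rot":[0,0,-0.64]},{"xyz":[-50,-55,0],"rot":[0,0,-0.73]},{"xyz":[-50,-55,0],"rot":[0,0,-0.73]},{"xyz":[-50,-55,0],"rot":[0,0,-0.73]},{"xyz":[-50,-55,0],"rot":[0,0,-0.73]}]'
python3 - <<'E'
from h import *
go(569.5,77,120,90)
u,v=map(int,proj('side',(569,0,84)));a=crop('side',u,v,60,6,'f.png');print(u,v)
u,v=map(int,proj('top',(569,-40,84)));b=crop('top',u,v,60,6,'g.png');print(u,v)
cv2.imwrite('pics/h.png',cv2.resize(np.hstack([a,b]),(800,400)))
E
```

```text
t: 5.72
ee_pos: [570.6, 86.3, 146.0]
orientation: [-0.002, -3.141, -0.001]
ft_force: [0.4, -0.1, -9.4]
width: 24.9
grasp_force: 30.0
xyz [ 1.1 -9.3 26. ] rot [ 0.    -0.    -0.001] | pos [570.6  86.3 146. ] toolx [-1.     0.001  0.   ] tooly [0.001 1.    0.   ] q [ 0.13  0.42  1.78  0.    0.94 -1.44] w 24.9
316 221
363 210
```

View pics/h.png

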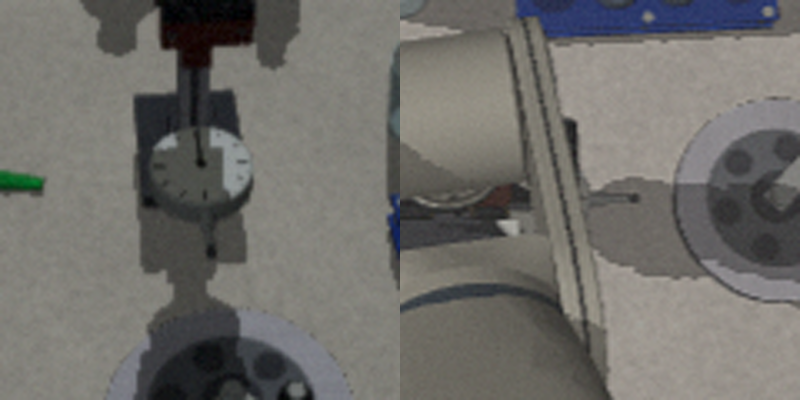

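```bash
python3 - <<'E'
from h import *
print(ray('top',372.9,209.4,102),ray('side',319.3,236,102),'gauge',ray('side',316.3,210.4,114))
u,v=415.5,209.6;print('wheel',ray('top',u,v,84))
E
```

```text
[569.86231375 -64.09090695] [569.07680538 -61.1115712 ] gauge [568.92227543  13.83931674]
wheel [ 570.04981913 -187.77180741]
```

```bash
python3 -m inch '[{"xyz":[0,0,10],"rot":[0,0,0]},{"xyz":[0,-10,20],"rot":[0,0,0]},{"xyz":[0,-20,26],"rot":[0,0,0]},{"xyz":[0,-30,28],"rot":[0,0,0]},{"xyz":[0,-35,28],"rot":[0,0,0]},{"xyz":[0,-38,28],"rot":[0,0,0]},{"xyz":[0,-38,28],"rot":[0,0,0]},{"xyz":[0,-38,28],"rot":[0,0,0]}]'
python3 - <<'E'
from h import *
go(569.5,47,116.2,90)
u,v=map(int,proj('side',(569,-20,84)));a=crop('side',u,v,40,10,'f.png');print(u,v)
u,v=map(int,proj('top',(569,-40,84)));b=crop('top',u,v,40,10,'g.png');print(u,v)
cv2.imwrite('pics/i.png',cv2.convertScaleAbs(cv2.resize(np.hstack([a,b]),(800,400)),alpha=1.3))
E
```

```text
t: 6.48
ee_pos: [570.7, 47.2, 118.1]
orientation: [0.002, -3.141, -0.0]
ft_force: [-0.2, 0.5, -8.5]
width: 24.7
grasp_force: 30.0
xyz [ 1.2 -0.2  1.9] rot [ 0.    -0.     0.001] | pos [570.7  47.2 118.1] toolx [-1.    -0.001  0.   ] tooly [-0.001  1.     0.   ] q [ 0.06  0.45  1.8   0.    0.88 -1.51] w 24.7
317 227
363 210
```

View pics/i.png

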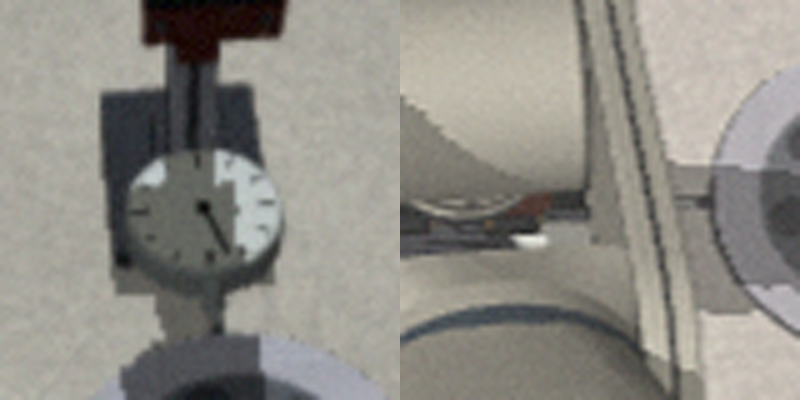

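```bash
python3 -m inch '[{"xyz":[0,-0.7,0.5],"rot":[0,0,0]},{"xyz":[0,-0.7,1],"rot":[0,0,0]},{"xyz":[0,-0.7,1.6],"rot":[0,0,0]},{"xyz":[0,-0.7,2.1],"rot":[0,0,0]},{"xyz":[0,-0.7,2.1],"rot":[0,0,0]},{"xyz":[0,-0.7,2.1],"rot":[0,0,0]}]'
python3 -m inch '[{"xyz":[0,0,0],"rot":[0,0,0]},{"xyz":[0,0,0],"rot":[0,0,0]},{"xyz":[0,0,0],"rot":[0,0,0]},{"xyz":[0,0,0],"rot":[0,0,0]},{"xyz":[0,0,0],"rot":[0,0,0]},{"xyz":[0,0,0],"rot":[0,0,0]},{"xyz":[0,0,0],"rot":[0,0,0]},{"xyz":[0,0,0],"rot":[0,0,0]}]' 0
python3 -m inch '[{"xyz":[0,0,-20],"rot":[0,0,0]},{"xyz":[0,0,-50],"rot":[0,0,0]},{"xyz":[0,0,-85],"rot":[0,0,0]},{"xyz":[0,0,-115],"rot":[0,0,0]},{"xyz":[0,0,-130],"rot":[0,0,0]},{"xyz":[0,0,-130],"rot":[0,0,0]}]' 0
cat >> h.py <<'E'
def unwarp(n,c,half,s):
    im=ctrl.get_image(n)[:,:,::-1]
    # plane patch z=84: columns = -y, rows = -x (as top view)
    W=[(c[0]+half,c[1]+half),(c[0]+half,c[1]-half),(c[0]-half,c[1]-half),(c[0]-half,c[1]+half)]
    src=np.float32([proj(n,(x,y,84)) for x,y in W]);dst=np.float32([[0,0],[s,0],[s,s],[0,s]])
    return cv2.warpPerspective(im,cv2.getPerspectiveTransform(src,dst),(s,s),flags=cv2.INTER_CUBIC)
E
python3 - <<'E'
from h import *
go(605.5,-222.5,250)
a=unwarp('side',(569.5,-23),50,400);b=unwarp('top',(569.5,-23),50,400)
cv2.imwrite('pics/j.png',np.hstack([a,b]))
E
```

```text
t: 7.08
ee_pos: [570.9, 47.2, 116.7]
orientation: [-0.004, 3.141, 0.0]
ft_force: [-2.1, 1.6, -1.0]
width: 25.0
grasp_force: 30.0
t: 7.75
ee_pos: [570.8, 47.0, 116.2]
orientation: [-0.004, 3.142, 0.0]
ft_force: [0.0, 0.2, 0.6]
width: 74.8
grasp_force: 0.0
t: 8.25
ee_pos: [573.2, 47.1, 250.4]
orientation: [-0.003, 3.134, 0.001]
ft_force: [-0.4, 0.3, -0.6]
width: 87.6
grasp_force: 0.0
xyz [ -31.7 -269.7    0.5] rot [0. 0. 0.] | pos [573.2  47.1 250.4] toolx [-1.    -0.002 -0.007] tooly [-0.002  1.     0.   ] q [ 0.06  0.29  1.7  -0.    1.14 -1.51] w 87.6
```

View pics/j.png

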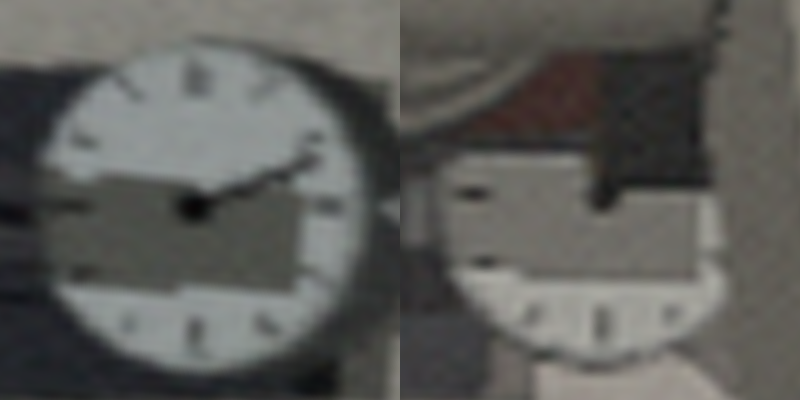

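```bash
python3 -m inch '[{"xyz":[-5,-30,0],"rot":[0,0,0]},{"xyz":[-10,-65,0],"rot":[0,0,0]},{"xyz":[-15,-100,0],"rot":[0,0,0]},{"xyz":[-20,-135,0],"rot":[0,0,0]},{"xyz":[-25,-170,0],"rot":[0,0,0]},{"xyz":[-30,-205,0],"rot":[0,0,0]},{"xyz":[-33,-240,0],"rot":[0,0,0]},{"xyz":[-34.5,-262,20],"rot":[0,0,0]},{"xyz":[-34.5,-269.5,40],"rot":[0,0,0]},{"xyz":[-34.5,-269.5,60],"rot":[0,0,0]},{"xyz":[-34.5,-269.5,70],"rot":[0,0,0]},{"xyz":[-34.5,-269.5,70],"rot":[0,0,0]}]' 0
python3 - <<'E'
from h import *
a=unwarp('top',(569.5,-23),50,400)
im=ctrl.get_image('side')[:,:,::-1];u,v=map(int,proj('side',(605,-222,158)));c=cv2.resize(im[v-40:v+40,u-40:u+40],(400,400),interpolation=cv2.INTER_CUBIC)
cv2.imwrite('pics/k.png',np.hstack([a,c]));print(u,v)
go(605.5,-222.5,120,90)
E
```

```text
t: 9.35
ee_pos: [603.1, -221.5, 171.6]
orientation: [0.003, -3.134, -0.005]
ft_force: [0.1, -0.3, -0.7]
width: 88.0
grasp_force: 0.0
344 278
xyz [-0.1 -0.6 55.3] rot [ 0.001 -0.002  0.003] | pos [ 605.5 -221.9  175.3] toolx [-1.    -0.003  0.002] tooly [-0.003  1.     0.001] q [-0.37  0.48  1.6   0.    1.06 -1.94] w 87.7
```

View pics/k.png

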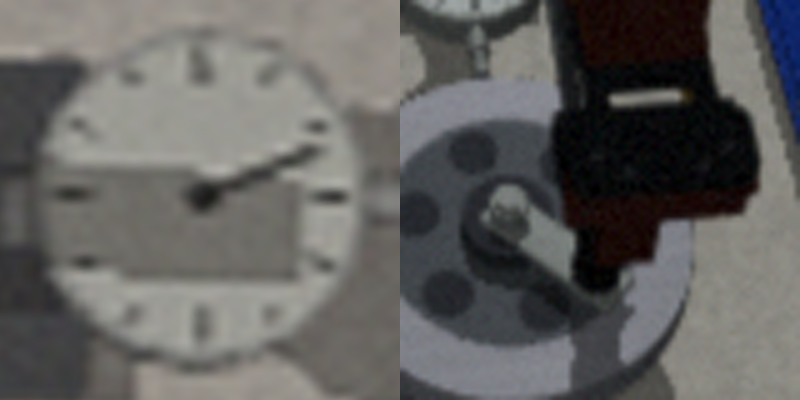

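```bash
cat >> h.py <<'E'
def needle(n='top',c=(203,196)):
    g=cv2.cvtColor(unwarp(n,(569.5,-23),50,400),cv2.COLOR_BGR2GRAY).astype(np.float32)
    p=cv2.warpPolar(g,(100,720),c,100,cv2.INTER_LINEAR)[:,30:]   # rows: image angle, clockwise, from right
    f=np.median(p,1);w=np.clip(np.percentile(f,40)*.75-f,0,None);k=int(np.argmin(cv2.blur(np.r_[f,f,f][:,None],(1,7)).ravel()[720:1440]))
    i=np.arange(-16,17);q=w[(k+i)%720];a=k+(q*i).sum()/max(q.sum(),1e-6)
    return round((a/2+180)%360,1), round(float(q.max()),0)   # deg clockwise from column direction
def rep():
    o=ctrl.get_obs();e=o['ee_pos'];print('needle',needle(),'TCP',e.round(1),'crank',round(float(np.degrees(np.arctan2(e[1]+187,e[0]-569.5))),1),'r',round(float(np.hypot(e[1]+187,e[0]-569.5)),1),'F',o['ft_force'].round(1))
E
python3 -m inch '[{"xyz":[0,-0.5,15],"rot":[0,0,0]},{"xyz":[0,-0.5,30],"rot":[0,0,0]},{"xyz":[0,-0.5,45],"rot":[0,0,0]},{"xyz":[0,-0.5,56],"rot":[0,0,0]},{"xyz":[0,-0.5,56],"rot":[0,0,0]},{"xyz":[0,-0.5,56],"rot":[0,0,0]}]' 0
python3 -c "
from h import *
rep()"
python3 -m inch '[{"xyz":[0,0,0],"rot":[0,0,0]},{"xyz":[0,0,0],"rot":[0,0,0]},{"xyz":[0,0,0],"rot":[0,0,0]},{"xyz":[0,0,0],"rot":[0,0,0]},{"xyz":[0,0,0],"rot":[0,0,0]},{"xyz":[0,0,0],"rot":[0,0,0]},{"xyz":[0,0,0],"rot":[0,0,0]},{"xyz":[0,0,0],"rot":[0,0,0]}]' 255
python3 -c "
from h import *
rep()"
```

```text
t: 9.95
ee_pos: [606.1, -222.7, 120.6]
orientation: [-0.004, 3.142, -0.0]
ft_force: [0.4, -0.3, 0.1]
width: 87.9
grasp_force: 0.0
needle (np.float64(159.4), 16.0) TCP [ 606.1 -222.7  120.6] crank -44.2 r 51.1 F [ 0.4 -0.3  0.1]
t: 10.67
ee_pos: [605.9, -222.9, 120.2]
orientation: [0.004, -3.142, 0.0]
ft_force: [0.1, -0.3, 0.4]
width: 38.2
grasp_force: 0.0
needle (np.float64(159.2), 18.0) TCP [ 605.9 -222.9  120.2] crank -44.7 r 51.1 F [ 0.1 -0.3  0.4]
```

```bash
python3 -m inch '[{"xyz":[0,0,0],"rot":[0,0,0]},{"xyz":[0,0,0],"rot":[0,0,0]},{"xyz":[0,0,0],"rot":[0,0,0]},{"xyz":[0,0,0],"rot":[0,0,0]}]' 255
python3 - <<'E'
from h import *
rep()
for d in range(-45,330,15):
    a=np.radians([d,d+7.5,d+15]);P=50*np.c_[-np.cos(a),np.sin(a)];print(d,(P[1:]-P[0]).round(1).tolist())
E
```

```text
t: 11.05
ee_pos: [605.5, -222.6, 120.1]
orientation: [0.004, -3.141, -0.001]
ft_force: [-1.8, 1.3, 1.5]
width: 21.6
grasp_force: 30.0
needle (np.float64(160.0), 16.0) TCP [ 605.5 -222.6  120.1] crank -44.7 r 50.6 F [-1.8  1.3  1.5]
-45 [[-4.3, 4.9], [-7.9, 10.4]]
-30 [[-2.9, 5.9], [-5.0, 12.1]]
-15 [[-1.3, 6.4], [-1.7, 12.9]]
0 [[0.4, 6.5], [1.7, 12.9]]
15 [[2.1, 6.2], [5.0, 12.1]]
30 [[3.6, 5.4], [7.9, 10.4]]
45 [[4.9, 4.3], [10.4, 7.9]]
60 [[5.9, 2.9], [12.1, 5.0]]
75 [[6.4, 1.3], [12.9, 1.7]]
90 [[6.5, -0.4], [12.9, -1.7]]
105 [[6.2, -2.1], [12.1, -5.0]]
120 [[5.4, -3.6], [10.4, -7.9]]
135 [[4.3, -4.9], [7.9, -10.4]]
150 [[2.9, -5.9], [5.0, -12.1]]
165 [[1.3, -6.4], [1.7, -12.9]]
180 [[-0.4, -6.5], [-1.7, -12.9]]
195 [[-2.1, -6.2], [-5.0, -12.1]]
210 [[-3.6, -5.4], [-7.9, -10.4]]
225 [[-4.9, -4.3], [-10.4, -7.9]]
240 [[-5.9, -2.9], [-12.1, -5.0]]
255 [[-6.4, -1.3], [-12.9, -1.7]]
270 [[-6.5, 0.4], [-12.9, 1.7]]
285 [[-6.2, 2.1], [-12.1, 5.0]]
300 [[-5.4, 3.6], [-10.4, 7.9]]
315 [[-4.3, 4.9], [-7.9, 10.4]]
```

```bash
cat > r.py <<'E'
from h import *
rep()
E
q='>/dev/null'
python3 -m inch '[{"xyz":[-4.3,4.9,0],"rot":[0,0,0]},{"xyz":[-7.9,10.4,0],"rot":[0,0,0]},{"xyz":[-7.9,10.4,0],"rot":[0,0,0]},{"xyz":[-7.9,10.4,0],"rot":[0,0,0]}]' >/dev/null; python3 r.py
python3 -m inch '[{"xyz":[-2.9,5.9,0],"rot":[0,0,0]},{"xyz":[-5,12.1,0],"rot":[0,0,0]},{"xyz":[-5,12.1,0],"rot":[0,0,0]},{"xyz":[-5,12.1,0],"rot":[0,0,0]}]' >/dev/null; python3 r.py
```

```text
needle (np.float64(160.2), 15.0) TCP [ 614.  -211.5  120.1] crank -28.8 r 50.8 F [-2.   3.5  2.1]
needle (np.float64(160.0), 17.0) TCP [ 618.9 -199.6  120.1] crank -14.4 r 50.9 F [-2.3  2.7  2.2]
```

```bash
python3 -m inch '[{"xyz":[-1.3,6.4,0],"rot":[0,0,0]},{"xyz":[-1.7,12.9,0],"rot":[0,0,0]},{"xyz":[-1.7,12.9,0],"rot":[0,0,0]},{"xyz":[-1.7,12.9,0],"rot":[0,0,0]}]' >/dev/null; python3 r.py
python3 -m inch '[{"xyz":[0.4,6.5,0],"rot":[0,0,0]},{"xyz":[1.7,12.9,0],"rot":[0,0,0]},{"xyz":[1.7,12.9,0],"rot":[0,0,0]},{"xyz":[1.7,12.9,0],"rot":[0,0,0]}]' >/dev/null; python3 r.py
python3 -m inch '[{"xyz":[2.1,6.2,0],"rot":[0,0,0]},{"xyz":[5,12.1,0],"rot":[0,0,0]},{"xyz":[5,12.1,0],"rot":[0,0,0]},{"xyz":[5,12.1,0],"rot":[0,0,0]}]' >/dev/null; python3 r.py
python3 -m inch '[{"xyz":[3.6,5.4,0],"rot":[0,0,0]},{"xyz":[7.9,10.4,0],"rot":[0,0,0]},{"xyz":[7.9,10.4,0],"rot":[0,0,0]},{"xyz":[7.9,10.4,0],"rot":[0,0,0]}]' >/dev/null; python3 r.py
```

```text
needle (np.float64(160.3), 18.0) TCP [ 620.4 -186.8  120.1] crank 0.2 r 50.9 F [-3.1  1.8  1.4]
needle (np.float64(159.7), 14.0) TCP [ 618.6 -173.7  120.2] crank 15.1 r 50.9 F [-1.4  2.1  0.4]
needle (np.float64(160.0), 15.0) TCP [ 613.3 -161.5  120.2] crank 30.2 r 50.7 F [-0.3  2.1 -0.5]
needle (np.float64(178.8), 35.0) TCP [ 605.  -151.1  120.2] crank 45.3 r 50.5 F [-0.   3.1 -0.9]
```

```bash
python3 -m inch '[{"xyz":[4.9,4.3,0],"rot":[0,0,0]},{"xyz":[10.4,7.9,0],"rot":[0,0,0]},{"xyz":[10.4,7.9,0],"rot":[0,0,0]},{"xyz":[10.4,7.9,0],"rot":[0,0,0]}]' >/dev/null; python3 r.py
python3 -m inch '[{"xyz":[5.9,2.9,0],"rot":[0,0,0]},{"xyz":[12.1,5,0],"rot":[0,0,0]},{"xyz":[12.1,5,0],"rot":[0,0,0]},{"xyz":[12.1,5,0],"rot":[0,0,0]}]' >/dev/null; python3 r.py
python3 -m inch '[{"xyz":[6.4,1.3,0],"rot":[0,0,0]},{"xyz":[12.9,1.7,0],"rot":[0,0,0]},{"xyz":[12.9,1.7,0],"rot":[0,0,0]},{"xyz":[12.9,1.7,0],"rot":[0,0,0]}]' >/dev/null; python3 r.py
python3 -m inch '[{"xyz":[6.5,-0.4,0],"rot":[0,0,0]},{"xyz":[12.9,-1.7,0],"rot":[0,0,0]},{"xyz":[12.9,-1.7,0],"rot":[0,0,0]},{"xyz":[12.9,-1.7,0],"rot":[0,0,0]}]' >/dev/null; python3 r.py
```

```text
needle (np.float64(197.5), 31.0) TCP [ 594.4 -143.3  120.2] crank 60.3 r 50.3 F [0.3 5.2 0.7]
needle (np.float64(202.7), 29.0) TCP [ 582.  -138.6  120.2] crank 75.5 r 50.0 F [-0.6  5.6  0.4]
needle (np.float64(194.9), 30.0) TCP [ 569.  -137.1  120.1] crank 90.6 r 49.9 F [-2.1  5.   2. ]
needle (np.float64(176.4), 25.0) TCP [ 556.2 -139.2  120.1] crank 105.5 r 49.6 F [-4.2  4.1  1.9]
```

```bash
python3 -m inch '[{"xyz":[6.2,-2.1,0],"rot":[0,0,0]},{"xyz":[12.1,-5,0],"rot":[0,0,0]},{"xyz":[12.1,-5,0],"rot":[0,0,0]},{"xyz":[12.1,-5,0],"rot":[0,0,0]}]' >/dev/null; python3 r.py
python3 -m inch '[{"xyz":[5.4,-3.6,0],"rot":[0,0,0]},{"xyz":[10.4,-7.9,0],"rot":[0,0,0]},{"xyz":[10.4,-7.9,0],"rot":[0,0,0]},{"xyz":[10.4,-7.9,0],"rot":[0,0,0]}]' >/dev/null; python3 r.py
python3 -m inch '[{"xyz":[4.3,-4.9,0],"rot":[0,0,0]},{"xyz":[7.9,-10.4,0],"rot":[0,0,0]},{"xyz":[7.9,-10.4,0],"rot":[0,0,0]},{"xyz":[7.9,-10.4,0],"rot":[0,0,0]}]' >/dev/null; python3 r.py
python3 -m inch '[{"xyz":[2.9,-5.9,0],"rot":[0,0,0]},{"xyz":[5,-12.1,0],"rot":[0,0,0]},{"xyz":[5,-12.1,0],"rot":[0,0,0]},{"xyz":[5,-12.1,0],"rot":[0,0,0]}]' >/dev/null; python3 r.py
```

```text
needle (np.float64(160.2), 16.0) TCP [ 544.3 -144.5  120.1] crank 120.6 r 49.4 F [-3.8  3.6  2.8]
needle (np.float64(159.9), 14.0) TCP [ 534.3 -152.6  120.1] crank 135.7 r 49.3 F [-4.7  2.2  2.9]
needle (np.float64(160.2), 15.0) TCP [ 526.5 -163.1  120.1] crank 151.0 r 49.1 F [-4.5  1.   2.3]
needle (np.float64(160.1), 15.0) TCP [ 521.8 -175.5  120.1] crank 166.5 r 49.0 F [-5.  -1.9  2. ]
```

```bash
python3 -m inch '[{"xyz":[1.3,-6.4,0],"rot":[0,0,0]},{"xyz":[1.7,-12.9,0],"rot":[0,0,0]},{"xyz":[1.7,-12.9,0],"rot":[0,0,0]},{"xyz":[1.7,-12.9,0],"rot":[0,0,0]}]' >/dev/null; python3 r.py
python3 -m inch '[{"xyz":[-0.4,-6.5,0],"rot":[0,0,0]},{"xyz":[-1.7,-12.9,0],"rot":[0,0,0]},{"xyz":[-1.7,-12.9,0],"rot":[0,0,0]},{"xyz":[-1.7,-12.9,0],"rot":[0,0,0]}]' >/dev/null; python3 r.py
python3 -m inch '[{"xyz":[-2.1,-6.2,0],"rot":[0,0,0]},{"xyz":[-5,-12.1,0],"rot":[0,0,0]},{"xyz":[-5,-12.1,0],"rot":[0,0,0]},{"xyz":[-5,-12.1,0],"rot":[0,0,0]}]' >/dev/null; python3 r.py
python3 -m inch '[{"xyz":[-3.6,-5.4,0],"rot":[0,0,0]},{"xyz":[-7.9,-10.4,0],"rot":[0,0,0]},{"xyz":[-7.9,-10.4,0],"rot":[0,0,0]},{"xyz":[-7.9,-10.4,0],"rot":[0,0,0]}]' >/dev/null; python3 r.py
python3 -m inch '[{"xyz":[-4.9,-4.3,0],"rot":[0,0,0]},{"xyz":[-10.4,-7.9,0],"rot":[0,0,0]},{"xyz":[-10.4,-7.9,0],"rot":[0,0,0]},{"xyz":[-10.4,-7.9,0],"rot":[0,0,0]}]' >/dev/null; python3 r.py
```

```text
needle (np.float64(159.9), 17.0) TCP [ 520.5 -188.6  120.1] crank -178.2 r 49.0 F [-4.5 -2.3 -0.4]
needle (np.float64(203.0), 28.0) TCP [ 522.7 -201.6  120.2] crank -162.7 r 49.1 F [-0.6 -3.1 -2.1]
needle (np.float64(240.6), 17.0) TCP [ 528.1 -213.7  120.2] crank -147.2 r 49.2 F [ 1.2 -2.3 -4.1]
needle (np.float64(248.4), 12.0) TCP [ 536.4 -223.8  120.2] crank -132.0 r 49.5 F [ 2.8  0.4 -5.6]
needle (np.float64(229.4), 21.0) TCP [ 546.4 -231.1  120.2] crank -117.7 r 49.8 F [ 4.   2.4 -4.5]
```

```bash
python3 -m inch '[{"xyz":[-5.9,-2.9,0],"rot":[0,0,0]},{"xyz":[-12.1,-5,0],"rot":[0,0,0]},{"xyz":[-12.1,-5,0],"rot":[0,0,0]},{"xyz":[-12.1,-5,0],"rot":[0,0,0]}]' >/dev/null; python3 r.py
python3 -m inch '[{"xyz":[-6.4,-1.3,0],"rot":[0,0,0]},{"xyz":[-12.9,-1.7,0],"rot":[0,0,0]},{"xyz":[-12.9,-1.7,0],"rot":[0,0,0]},{"xyz":[-12.9,-1.7,0],"rot":[0,0,0]}]' >/dev/null; python3 r.py
python3 -m inch '[{"xyz":[-6.5,0.4,0],"rot":[0,0,0]},{"xyz":[-12.9,1.7,0],"rot":[0,0,0]},{"xyz":[-12.9,1.7,0],"rot":[0,0,0]},{"xyz":[-12.9,1.7,0],"rot":[0,0,0]}]' >/dev/null; python3 r.py
python3 -m inch '[{"xyz":[-6.2,2.1,0],"rot":[0,0,0]},{"xyz":[-12.1,5,0],"rot":[0,0,0]},{"xyz":[-12.1,5,0],"rot":[0,0,0]},{"xyz":[-12.1,5,0],"rot":[0,0,0]}]' >/dev/null; python3 r.py
python3 -m inch '[{"xyz":[-5.4,3.6,0],"rot":[0,0,0]},{"xyz":[-10.4,7.9,0],"rot":[0,0,0]},{"xyz":[-10.4,7.9,0],"rot":[0,0,0]},{"xyz":[-10.4,7.9,0],"rot":[0,0,0]}]' >/dev/null; python3 r.py
python3 -m inch '[{"xyz":[-4.3,4.9,0],"rot":[0,0,0]},{"xyz":[-7.9,10.4,0],"rot":[0,0,0]},{"xyz":[-7.9,10.4,0],"rot":[0,0,0]},{"xyz":[-7.9,10.4,0],"rot":[0,0,0]}]' >/dev/null; python3 r.py
```

```text
needle (np.float64(187.5), 26.0) TCP [ 558.3 -235.7  120.2] crank -102.9 r 50.0 F [ 4.   3.8 -3.4]
needle (np.float64(160.0), 17.0) TCP [ 571.1 -237.1  120.2] crank -88.1 r 50.2 F [ 2.6  5.3 -1.5]
needle (np.float64(160.4), 12.0) TCP [ 584.  -235.2  120.2] crank -73.3 r 50.4 F [ 0.5  6.2 -0.3]
needle (np.float64(160.1), 18.0) TCP [ 595.9 -230.1  120.2] crank -58.5 r 50.6 F [0.3 5.7 0.8]
needle (np.float64(160.3), 16.0) TCP [ 606.  -222.2  120.1] crank -44.0 r 50.7 F [-2.4  4.5  0.8]
needle (np.float64(160.2), 16.0) TCP [ 613.9 -211.8  120.1] crank -29.2 r 50.9 F [-2.   4.7  0.9]
```

```bash
python3 - <<'E'
import numpy as np
from scipy.optimize import curve_fit
P=np.array([[520.5,-188.6],[522.7,-201.6],[528.1,-213.7],[536.4,-223.8],[546.4,-231.1],[558.3,-235.7],[571.1,-237.1]]);y=np.array([159.9,203,240.6,248.4,229.4,187.5,160])
a=np.degrees(np.arctan2(P[:,1]+187.1,P[:,0]-570.4))%360;print(a)
f=lambda t,c,w,h:160+h*np.where(abs(t-c)<w/2,.5+.5*np.cos(2*np.pi*(t-c)/w),0)
p,_=curve_fit(f,a,y,[225,75,88]);print(p,f(a,*p)-y)
for s in(-30,-45,-60,-75,-90,-105,-120):
    t=np.radians([s,s-7.5,s-15]);Q=50*np.c_[-np.cos(t),np.sin(t)];print(s,(Q[1:]-Q[0]).round(1).tolist())
E
```

```text
[181.72179953 196.90839216 212.16338984 227.18703627 241.38954033
 256.0192488  270.80208851]
[224.13427008 100.42851974  92.1682286 ] [ 5.4816511  -3.00677566 -0.7634747   2.93024917 -1.57703068 -0.37733214
  1.12971792]
-30 [[3.6, -5.4], [7.9, -10.4]]
-45 [[4.9, -4.3], [10.4, -7.9]]
-60 [[5.9, -2.9], [12.1, -5.0]]
-75 [[6.4, -1.3], [12.9, -1.7]]
-90 [[6.5, 0.4], [12.9, 1.7]]
-105 [[6.2, 2.1], [12.1, 5.0]]
-120 [[5.4, 3.6], [10.4, 7.9]]
```

```bash
cat > r2.py <<'E'
from h import *
o=ctrl.get_obs();e=o['ee_pos'];n=[needle()[0] for _ in range(2)];print(round(float(np.degrees(np.arctan2(e[1]+187.1,e[0]-570.4))),1),n,o['ft_force'].round(1),o['t'])
E
python3 -m inch '[{"xyz":[3.6,-5.4,0],"rot":[0,0,0]},{"xyz":[7.9,-10.4,0],"rot":[0,0,0]},{"xyz":[12.8,-14.7,0],"rot":[0,0,0]},{"xyz":[18.3,-18.3,0],"rot":[0,0,0]},{"xyz":[24.2,-21.2,0],"rot":[0,0,0]},{"xyz":[30.4,-23.3,0],"rot":[0,0,0]},{"xyz":[36.8,-24.6,0],"rot":[0,0,0]},{"xyz":[43.3,-25,0],"rot":[0,0,0]},{"xyz":[49.8,-24.6,0],"rot":[0,0,0]},{"xyz":[56.2,-23.3,0],"rot":[0,0,0]},{"xyz":[62.4,-21.2,0],"rot":[0,0,0]},{"xyz":[68.3,-18.3,0],"rot":[0,0,0]}]' >/dev/null
python3 -m inch '[{"xyz":[0,0,0],"rot":[0,0,0]},{"xyz":[0,0,0],"rot":[0,0,0]},{"xyz":[0,0,0],"rot":[0,0,0]}]' >/dev/null; python3 r2.py
python3 -m inch '[{"xyz":[3.7,2.3,0],"rot":[0,0,0]},{"xyz":[3.7,2.3,0],"rot":[0,0,0]},{"xyz":[3.7,2.3,0],"rot":[0,0,0]}]' >/dev/null; python3 r2.py
python3 -m inch '[{"xyz":[3.4,2.7,0],"rot":[0,0,0]},{"xyz":[3.4,2.7,0],"rot":[0,0,0]},{"xyz":[3.4,2.7,0],"rot":[0,0,0]}]' >/dev/null; python3 r2.py
python3 -m inch '[{"xyz":[3.3,2.9,0],"rot":[0,0,0]},{"xyz":[3.3,2.9,0],"rot":[0,0,0]},{"xyz":[3.3,2.9,0],"rot":[0,0,0]}]' >/dev/null; python3 r2.py
python3 -m inch '[{"xyz":[2.9,3.3,0],"rot":[0,0,0]},{"xyz":[2.9,3.3,0],"rot":[0,0,0]},{"xyz":[2.9,3.3,0],"rot":[0,0,0]}]' >/dev/null; python3 r2.py
python3 -m inch '[{"xyz":[2.7,3.4,0],"rot":[0,0,0]},{"xyz":[2.7,3.4,0],"rot":[0,0,0]},{"xyz":[2.7,3.4,0],"rot":[0,0,0]}]' >/dev/null; python3 r2.py
python3 -m inch '[{"xyz":[2.3,3.7,0],"rot":[0,0,0]},{"xyz":[2.3,3.7,0],"rot":[0,0,0]},{"xyz":[2.3,3.7,0],"rot":[0,0,0]}]' >/dev/null; python3 r2.py
```

```text
-119.4 [np.float64(233.4), np.float64(233.7)] [ 0.7  4.6 -1.4] 21.9333
-124.2 [np.float64(241.1), np.float64(241.6)] [ 3.   4.6 -2.7] 22.2833
-129.4 [np.float64(247.6), np.float64(247.7)] [ 3.1  3.6 -2.9] 22.6333
-134.5 [np.float64(248.7), np.float64(249.0)] [ 2.8  4.6 -3.2] 22.9833
-139.7 [np.float64(248.0), np.float64(247.6)] [ 3.6  4.2 -3.9] 23.3333
-144.7 [np.float64(243.0), np.float64(243.0)] [ 3.8  4.1 -3.7] 23.6833
-149.9 [np.float64(235.6), np.float64(235.6)] [ 3.7  3.9 -4.4] 24.0333
```

```bash
python3 -m inch '[{"xyz":[-4.2,-5,0],"rot":[0,0,0]},{"xyz":[-7.9,-10.4,0],"rot":[0,0,0]},{"xyz":[-7.9,-10.4,0],"rot":[0,0,0]},{"xyz":[-7.9,-10.4,0],"rot":[0,0,0]},{"xyz":[-7.9,-10.4,0],"rot":[0,0,0]}]' >/dev/null; python3 r2.py
python3 -m inch '[{"xyz":[0,0,0],"rot":[0,0,0]},{"xyz":[0,0,0],"rot":[0,0,0]},{"xyz":[0,0,0],"rot":[0,0,0]},{"xyz":[0,0,0],"rot":[0,0,0]},{"xyz":[0,0,0],"rot":[0,0,0]},{"xyz":[0,0,0],"rot":[0,0,0]},{"xyz":[0,0,0],"rot":[0,0,0]},{"xyz":[0,0,0],"rot":[0,0,0]}]' 0; python3 r2.py
python3 -m inch '[{"xyz":[0,0,-10],"rot":[0,0,0]},{"xyz":[0,0,-30],"rot":[0,0,0]},{"xyz":[0,0,-60],"rot":[0,0,0]},{"xyz":[0,0,-95],"rot":[0,0,0]},{"xyz":[0,0,-130],"rot":[0,0,0]},{"xyz":[20,-25,-140],"rot":[0,0,0]},{"xyz":[50,-50,-140],"rot":[0,0,0]},{"xyz":[80,-75,-140],"rot":[0,0,0]},{"xyz":[110,-100,-140],"rot":[0,0,0]},{"xyz":[140,-100,-140],"rot":[0,0,0]},{"xyz":[140,-100,-140],"rot":[0,0,0]},{"xyz":[140,-100,-140],"rot":[0,0,0]}]' 0; python3 r2.py
python3 - <<'E'
from h import *
a=ctrl.get_image('top')[150:270,280:520,::-1];b=ctrl.get_image('side')[190:310,230:470,::-1]
cv2.imwrite('pics/l.png',np.vstack([cv2.resize(i,(600,300),interpolation=cv2.INTER_CUBIC) for i in(a,b)]))
E
```

```text
-133.4 [np.float64(249.1), np.float64(249.4)] [ 5.9  1.4 -5.9] 24.55
t: 25.32
ee_pos: [535.0, -223.1, 120.2]
orientation: [0.003, -3.142, 0.0]
ft_force: [0.3, 1.0, 0.4]
width: 71.3
grasp_force: 0.0
-134.5 [np.float64(248.4), np.float64(248.6)] [0.3 1.  0.4] 25.3167
t: 26.42
ee_pos: [394.3, -323.8, 261.1]
orientation: [0.0, 3.141, -0.001]
ft_force: [-0.1, 0.1, -0.1]
width: 87.6
grasp_force: 0.0
-142.2 [np.float64(249.2), np.float64(249.0)] [-0.1  0.1 -0.1] 26.4167
```

View pics/l.png

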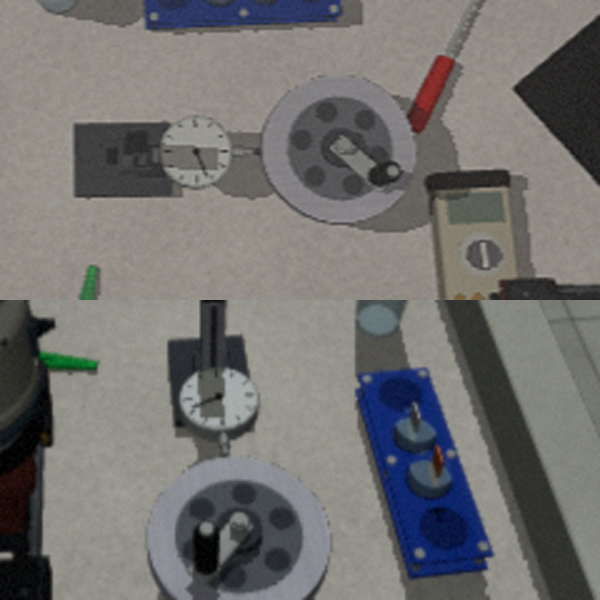

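The last picture shows the stand upright with its foot at about (125,160). The plunger presses on the rim at (262,152), the needle reads 249°, the crank handle is at (385,172), and nothing is held.

```bash
python3 -c "
from workcell import ctrl
print(ctrl.close_job())"
```

```text
the job is handed in; nothing more can be done
None
```

The job is handed in at about 26 s: the gauge stands free, set about 5.3 mm in on the plain rim, and the wheel was turned right round once. I found two rises, about 1.4 mm and 3 mm, and left the wheel with the higher one under the plunger (needle about 4.35 rad, 8.3 mm in), to within a couple of degrees.

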